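# Refit the slotted shelf of a water bath under its deck

## Task

The water bath has been drained and cleaned: put its slotted shelf back. Pick the shelf up by its handle, tilt it to pass one end through the mouth and under the deck, bring the other end down, and keep hold of it until it lies flat on both ledges inside the tank; leave it midway, so that both ends are caught under the deck, and let go. Be gentle with the bath, do not drop the shelf or force it, and leave everything else on the bench alone.

Things in the scene. Friction and masses are not known exactly. Their poses are not given: they have to be found in the camera images.
- bath: Fixed, rigid bench water bath, empty: white housing 220 (its x) by 360 (its y) mm, origin under its centre on the bench, z up, y along its length. Inside is a steel tank 160 (x) by 300 (y) mm with upright walls, its floor 50 mm above the bench. A 4 mm steel deck on top covers the tank's rim. More than 30 N between shelf and bath counts as forcing it.
- bath_rim (a point): Centre of the rectangular mouth in the deck, level with the deck's top, 200 mm above the bench; axes as the bath's. The mouth is 154 (x) by 250 (y) mm, so the 4 mm deck overhangs the tank by 25 mm at each y end and by 3 mm along the sides.
- tank_end_a (a point): On the tank's +y end wall (bath y = +150 mm), mid-width, at the level of the deck's underside (196 mm). Below it a flat level steel ledge, 125 mm wide (x), reaches 38 mm in from the wall, 13 mm beyond the deck's edge. Ledges are clamped at a height that differs each time and is not measured: tops 44 to 72 mm below the deck's underside, both alike. They do not give. Feel for them.
- tank_end_b (a point): The same on the tank's -y end wall (bath y = -150 mm), with its own ledge at the same height. With one end of the shelf lightly against its end wall, as the other comes down, that other end clears the deck's edge by 3 mm or more; with the shelf midway it would land on the deck. Lying midway, each end of the shelf is 13 mm from its wall and 12 mm under the deck.
- shelf_grip (a point): The handle of the shelf: centre of a black grip bar 72 (shelf x) by 12 (shelf y) by 22 mm (z), carried by two upright steel straps, its centre 90 mm above the shelf's underside and above the middle of the shelf. Nothing stands beside the bar along shelf y. Axes as the shelf's: z up out of the slotted plate.
- shelf_mid (a point): The loose steel shelf: centre of its slotted flat plate, 138 (its x) by 274 (its y) by 5 mm thick; this point is 2.5 mm above its underside. About 0.45 kg (0.36 to 0.56), the same both ways round. It starts flat on the bench.
- shelf: The same loose shelf; origin at the centre of the plate's underside.
- amber_bottle: Bystander: closed amber bottle, 64 mm across, 150 mm tall, origin under its centre.
- powder_jar: Bystander: closed white jar, 84 mm across, 120 mm tall, origin under its centre.
- tip_box: Bystander: pipette-tip box 85 by 125 by 75 mm tall, origin under its centre.
- beaker: Bystander: glass beaker, 72 mm across, 90 mm tall, origin under its centre.
- sample_pot: Bystander: small white pot, 38 mm across, 55 mm tall, origin under its centre.
- small_vial: Bystander: small amber vial, 30 mm across, 60 mm tall, origin under its centre.
- reagent_bottle: Bystander: clear bottle with a cap, 72 mm across, 160 mm tall, origin under its centre.

How it is judged (in metres and radians):
On the way, in this order (a step that is already met when the one before it is completed fails the run):
1. the shelf is held with one end tilted down through the mouth, its plate steeply sloped and its middle over the mouth (angle between shelf's own z axis and vertical above 0.12 rad and contact force between the fingers and shelf above 1 N and horizontal distance between shelf_mid and bath_rim below 0.06 m and z of shelf_mid in the frame of bath_rim below 0.02 m), for 0.1 s.
2. the shelf lies flat inside the tank below the deck, carried by the ledges, while still held (angle between shelf's own z axis and vertical below 0.04 rad and contact force between the fingers and shelf above 1 N and contact force between shelf and bath above 1 N and z of shelf_mid in the frame of bath_rim below -0.041 m), for 0.1 s.
At the end, for the whole second after the job is handed in: The shelf lies flat (within 0.025 rad) on both ledges inside the tank, below the deck, midway along the tank to within 7 mm so that both ends are caught under the deck, at rest and let go (angle between shelf's own z axis and vertical below 0.025 rad and z of shelf_mid in the frame of bath_rim between -0.08 and -0.041 m and y of shelf_mid in the frame of bath_rim between -0.007 and 0.007 m and linear speed of shelf below 0.01 m/s and contact force between the fingers and shelf below 0.1 N); the robot touches nothing.
It fails at once if the shelf is forced or dropped: more than 30 N between the shelf and the bath (contact force between shelf and bath above 30 N).
It fails at once if the robot strikes the bath with more than 20 N (contact force between any of the fingers, the arm and bath above 20 N).
It fails at once if a bystander is moved by more than 25 mm (distance of any of amber_bottle, powder_jar, tip_box, beaker, sample_pot, small_vial, reagent_bottle from where it was at the start of the episode above 0.025 m).
It also fails if it takes over 61 s, if anything falls off the work surface, if the arm or the gripper's body presses on something with over 40 N, if the wrist force passes 120 N, or if a joint passes its speed limit or range.

## Robot

A 6-joint arm with a two-finger parallel gripper is mounted at the origin on the work surface. World frame = base frame: x ahead of the robot, y to its left, z up, the work surface at z = 0. Lengths are in mm, angles in rad, forces in N, time in s.
With the tool pointing down it reaches from about 300 to 775 mm from the base axis. Payload 14.6 kg.
Tool frame: the origin (TCP) lies on the front face of the gripper's body, between the roots of the fingers; the fingertips stand 97 mm ahead of it and the grasp point (between the pads) lies 78 mm ahead of it; z points along the fingers, y is the line along which they close (so a half turn about z gives the same grasp; the last joint's range is limited). The gripper opens to 94 mm and grips with 3 to 60 N. Pads are 16 mm wide; open, the fingers measure 119 mm over their backs; the gripper's body (75 mm by 177 mm) begins 78 mm behind the grasp point.
Start: joints at [-1.358, 0.3, 1.521, -0, 1.321, -0.067], TCP at [151.883, -528.603, 302.646] pointing down, gripper open.
Joint ranges: [-3.03, 3.03], [-0.79, 2.21], [0.23, 2.52], [-1.04, 4.18], [0, 3.07], [-2.55, 2.55]. Speed limits (rad/s): [2.22, 2.22, 2.57, 3.14, 3.14, 3.14].

## Interface

Orientations are given as [roll, pitch, yaw] about the fixed x, y, z axes, in that order (R = Rz(yaw) Ry(pitch) Rx(roll)).
In Python, from cell import * gives the robot as it stands.
- The arm moves only by the tool carry_out, never from a script. Its arguments are lists of equal length, an entry for each row: "slide": the shift along the world's x, y, z scaled (see below), a list of three; "dr": the turn, a rotation vector about the world's x, y, z scaled (see below), a list of three; "gripper": the opening in per cent of the stroke, from 0 (shut) to 100 (fully open). A call has 1 to 10 rows; each row is the pose to reach, as a shift and turn from the pose commanded when the call began, turning the shorter way round; what a row does not reach only later rows make up. The controller multiplies each number of a shift by 0.25 m and each number of a turn by 360 degrees. A row lasts 1/12 s, in which the tool goes at most 41.7 mm and 7.16 degrees, less where a joint would pass 70% of its speed; a pose out of reach is approached as far as the arm can. A call with a number of a shift or a turn outside -1 to 1 is refused whole. A call with a gripper value outside its range is refused whole. The fingers move at their own pace and stop on an object; "newtons" is the grip in N (left out, the last holds). Time passes only in rows, so rows that repeat a pose let the fingers close. It gives the time, the measured TCP pose, the force, the opening and the grip force at its end, in the units of the state.
- read_state(): the state, without advancing time (a new reading comes with each control period).
- camera(name): name is "scene" or "top" or "wrist"; returns the picture (480x640x3 uint8, red, green, blue); there is no depth.
- camera_model(name): a dict with "vfov" (degrees; the focal length in pixels is half the picture's height over the tangent of half this angle, whatever the lens; pixels are square), "cx", "cy" (the principal point, pixels), "R" (3x3) and "t" (3): a world point X has camera coordinates R X + t. Camera axes: x right, y down, z forward; pixel columns grow to the right and rows downward; lengths in mm; the calibration is good to about 2 mm. The wrist camera is an equidistant fisheye: a pixel r from the principal point sees the ray r / f radians off the axis. A picture is of the moment at which its call begins: read the wrist's pose just before it. camera_model takes no time and is no camera call; for the wrist camera it gives the pose at the moment of the call.
- sign_off(): hands the job in; it is judged then, once.
The state is a dict: "clock": time; "joints": joint angles; "qd": joint speeds; "effort": joint torques, N m; "eef_pos": TCP position; "eef_rot": TCP orientation; "wrist_force": force on the tool from outside, world axes, zero at the start; "moment": the same for the moment, N m; "finger_gap": finger opening in mm; "finger_force": force on a finger pad.
Only numpy, scipy, OpenCV 4.12 (cv2) and the standard library are available. Lean on these libraries where they do the work, as an engineer would, in place of code of your own. Each camera call takes 0.05 s, during which the arm holds its last target. There are 200 camera calls.

## Working session

There is one attempt and no reset: what is moved stays moved. The work goes in short steps, Python scripts to look and compute and a tool call to move; the robot and the scene stay as the last step left them, time stands still between calls to the robot, and variables do not carry over. Pictures are saved under pics/ and viewed, at most 10 in all, crops included, and the job is handed in when it is done.

Besides the shell and the picture viewer there is one more tool, called after "Call:" by a JSON object that holds its "api" and its "payload", one argument or row to a line. carry_out: Moves the arm, as the interface text tells. Its arguments: {"type":"object","properties":{"slide":{"type":"array","items":{"type":"array","items":{"type":"number","minimum":-1,"maximum":1}}},"dr":{"type":"array","items":{"type":"array","items":{"type":"number","minimum":-1,"maximum":1}}},"gripper":{"type":"array","items":{"type":"number"}},"newtons":{"type":"number"}},"required":["slide","dr","gripper"]}

```bash
mkdir -p pics; ls; python3 - <<'E'
from cell import *
import cv2
for n in ("top","scene"):
    cv2.imwrite(f"pics/{n}0.png",camera(n)[:,:,::-1])
    m=camera_model(n);print(n,{k:(v if not hasattr(v,'tolist') else v.tolist()) for k,v in m.items()})
print(read_state())
E
```

```text
pics
top {'vfov': 49.46279796046922, 'cx': 310.1042486183689, 'cy': 243.49428289952903, 'R': [[0.010358944327679307, -0.9999461404034561, -0.0006391906189046553], [-0.9796849872538665, -0.010021017170691501, -0.20029204917883225], [0.2002748561897052, 0.0027010196400547243, -0.9797360289746909]], 't': [-59.30883431136486, 597.2839570079559, 1338.6646021803003]}
scene {'vfov': 48.73544220360626, 'cx': 329.80898486288794, 'cy': 233.3382144516113, 'R': [[0.8684562146457304, 0.4954857833719114, -0.016662584419359076], [0.3955540837269325, -0.7127802788789905, -0.579207424752252], [-0.2988658061574725, 0.4964253342825202, -0.8150098879107738]], 't': [-500.2785969986415, -189.50629810357128, 1555.027693487175]}
{'clock': 0.1, 'joints': array([-1.35762134e+00,  3.00410828e-01,  1.52149215e+00,  9.78366624e-07,
        1.32075861e+00, -6.65715164e-02]), 'qd': array([ 8.92503223e-05, -1.51430898e-03, -2.93373206e-03, -4.50962789e-04,
       -9.38600031e-04, -5.79751435e-04]), 'effort': array([ 5.02968433e-04, -5.32644510e+01, -3.53286874e+01,  7.09583564e-02,
        2.34815682e-02, -5.77998799e-05]), 'eef_pos': array([ 151.8449707 , -528.48130612,  302.15697332]), 'eef_rot': array([-3.14052615e+00, -7.20533985e-05,  2.79746226e-01]), 'wrist_force': array([-0.23298411,  0.30921929,  0.06272371]), 'moment': array([-0.07147636, -0.02280612,  0.01155269]), 'finger_force': 0.0, 'finger_gap': 93.87672933501506}
```

View pics/top0.png

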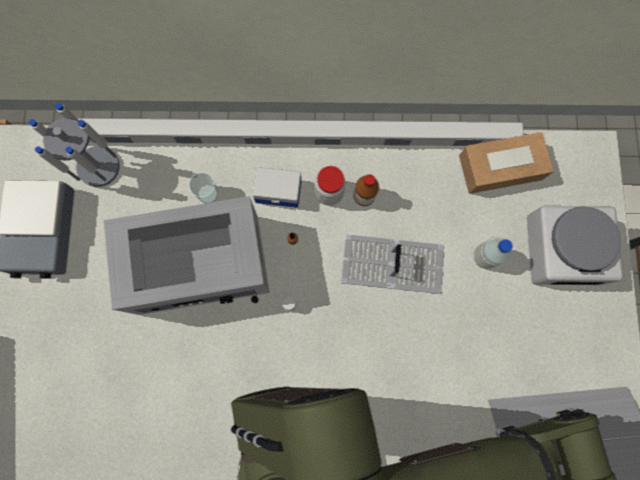

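View pics/scene0.png

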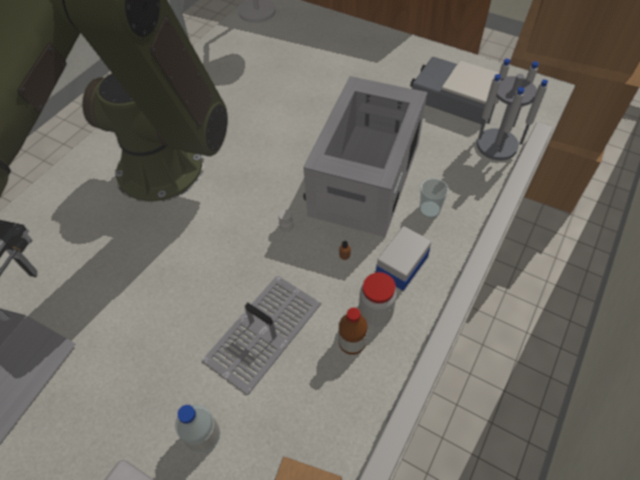

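```bash
python3 - <<'E'
import cv2,numpy as np
t=cv2.imread("pics/top0.png")
a=cv2.resize(t[190:320,100:275],None,fx=4,fy=4,interpolation=cv2.INTER_CUBIC)
b=cv2.resize(t[225:300,335:455],None,fx=6,fy=6,interpolation=cv2.INTER_CUBIC)
f=lambda i:cv2.convertScaleAbs(i,alpha=1.5)
cv2.imwrite("pics/a.png",f(a));cv2.imwrite("pics/b.png",f(b))
E
```

```text
(no output)
```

View pics/a.png

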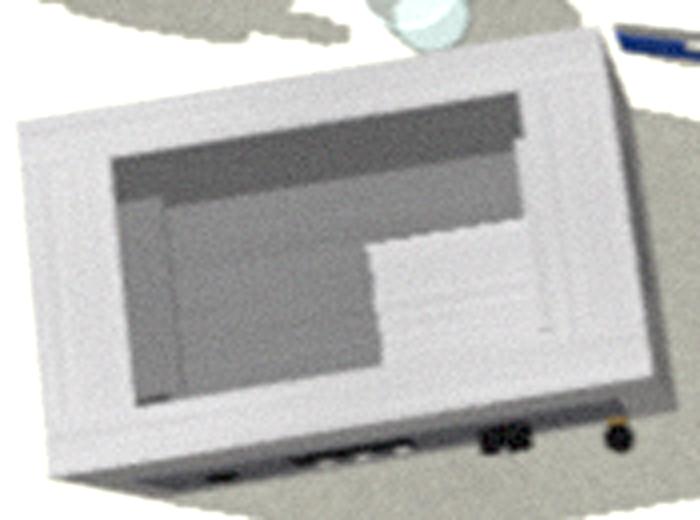

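View pics/b.png

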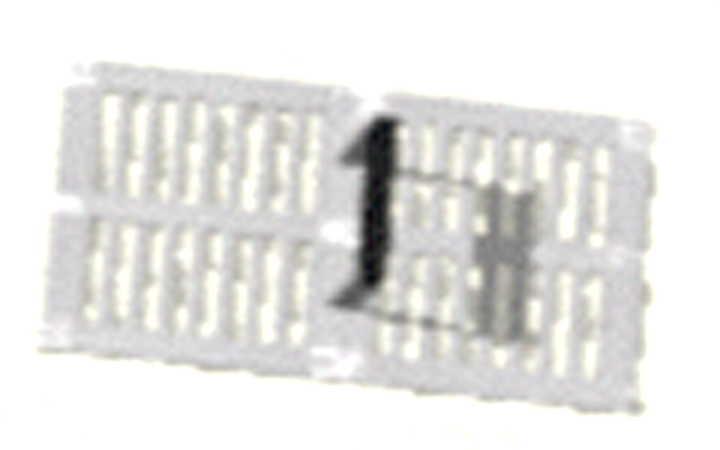

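The top view shows the bath's deck corners at crop (20,122), (600,28), (652,372), (52,475). The shelf plate's corners are at crop (75,62), (652,125), (640,410), (42,350), with the black bar near (378,205).

```bash
cat >h.py <<'E'
from cell import *
import numpy as np, cv2
def ray(n,uv,m=None):
    m=m or camera_model(n); f=240/np.tan(np.radians(m["vfov"])/2)
    R=np.array(m["R"]);t=np.array(m["t"]);uv=np.array(uv,float)
    p=(uv-[m["cx"],m["cy"]])/f
    if n=="wrist":
        r=np.hypot(*p); d=np.r_[p/r*np.sin(r),np.cos(r)] if r>1e-9 else np.array([0,0,1.])
    else: d=np.r_[p,1]
    return -R.T@t,R.T@d
def onz(n,uv,z,m=None):
    c,d=ray(n,uv,m);return c+d*(z-c[2])/d[2]
E
python3 - <<'E'
from h import *
np.set_printoptions(precision=1,suppress=True)
off=(4-1)/8
B=[onz("top",np.array(p)/4+[100-.4,190-.4],200) for p in [(20,122),(600,28),(652,372),(52,475)]]
M=[onz("top",np.array(p)/4+[100-.4,190-.4],200) for p in [(112,157),(520,92),(136,405)]]
S=[onz("top",np.array(p)/6+[335-.4,225-.4],5) for p in [(75,62),(652,125),(640,410),(42,350)]]
H=[onz("top",np.array(p)/6+[335-.4,225-.4],95) for p in [(380,120),(372,290)]]
for q,n in ((B,'B'),(S,'S')):
    q=np.array(q);c=q.mean(0);l=(q[0]+q[3]-q[1]-q[2])/2;print(n,q[:,:2].tolist(),c,'len',np.hypot(*l[:2]),'yaw of +y axis from world y',np.degrees(np.arctan2(-l[0],l[1])),'w',np.linalg.norm((q[0]+q[1]-q[2]-q[3])/2))
M=np.array(M);print('M',M,'centre',(M[1]+M[2])/2,np.linalg.norm(M[0]-M[1]),np.linalg.norm(M[0]-M[2]),np.degrees(np.arctan2(-(M[0]-M[1])[0],(M[0]-M[1])[1])))
print('H',H,np.mean(H,0))
E
```

```text
B [[622.3423944321337, 447.3662746715767], [685.4070723725538, 96.33214795219449], [473.36686022916746, 58.310535183568206], [408.8618897205828, 409.43034375301465]] [547.5 252.9 200. ] len 356.8242438676887 yaw of +y axis from world y 10.297365779194429 w 216.1234768111338
S [[634.7409391097037, -156.44264202210985], [607.4671721387245, -424.7093130289704], [474.6044954819799, -413.8120064353195], [499.3409612941638, -140.79154062534457]] [ 554.  -283.9    5. ] len 271.89006454701797 yaw of +y axis from world y -5.488485111527535 w 134.78656252696518
M [[601.1 389.6 200. ]
 [644.3 143.8 200. ]
 [450.6 363.2 200. ]] centre [547.4 253.5 200. ] 249.57433467725141 152.76002502300676 9.977379485781157
H [array([ 590.2, -283. ,   95. ]), array([ 515.3, -277.8,   95. ])] [ 552.8 -280.4   95. ]
```

Call:
{"api": "carry_out", "payload": {
  "slide": [
    [0.8, 0.49, 0],
    [0.8, 0.49, 0],
    [0.8, 0.49, 0],
    [0.8, 0.49, 0],
    [0.8, 0.49, 0],
    [0.8, 0.49, 0],
    [0.8, 0.49, 0],
    [0.8, 0.49, 0]
  ],
  "dr": [
    [0, 0, -0.03],
    [0, 0, -0.03],
    [0, 0, -0.03],
    [0, 0, -0.03],
    [0, 0, -0.03],
    [0, 0, -0.03],
    [0, 0, -0.03],
    [0, 0, -0.03]
  ],
  "gripper": [100, 100, 100, 100, 100, 100, 100, 100],
  "newtons": 40
}}

```text
clock: 0.77
eef_pos: [352.8, -405.3, 302.3]
eef_rot: [-3.141, 0.0, 0.094]
wrist_force: [-0.6, -0.0, -0.5]
finger_gap: 94.1
finger_force: 0.0
```

Call:
{"api": "carry_out", "payload": {
  "slide": [
    [0.805, 0.495, 0],
    [0.805, 0.495, 0],
    [0.805, 0.495, 0],
    [0.805, 0.495, 0],
    [0.805, 0.495, 0],
    [0.805, 0.495, 0],
    [0.805, 0.495, 0],
    [0.805, 0.495, 0]
  ],
  "dr": [
    [0, 0, -0.03],
    [0, 0, -0.03],
    [0, 0, -0.03],
    [0, 0, -0.03],
    [0, 0, -0.03],
    [0, 0, -0.03],
    [0, 0, -0.03],
    [0, 0, -0.03]
  ],
  "gripper": [100, 100, 100, 100, 100, 100, 100, 100]
}}

```text
clock: 1.43
eef_pos: [553.3, -282.5, 301.8]
eef_rot: [-3.141, 0.001, -0.096]
wrist_force: [0.0, -0.4, 0.3]
finger_gap: 94.1
finger_force: 0.0
```

```bash
python3 - <<'E'
from h import *
s=read_state();m=camera_model("wrist");i=camera("wrist")
print(s['eef_pos'],s['eef_rot'],s['clock'])
cv2.imwrite("pics/w1.png",i[:,:,::-1]);import pickle;pickle.dump(m,open("w1.pkl","wb"))
E
```

```text
[ 553.2635636  -282.47611715  301.84895841] [-3.14126339e+00  1.19113982e-03 -9.61850966e-02] 1.4333
```

View pics/w1.png

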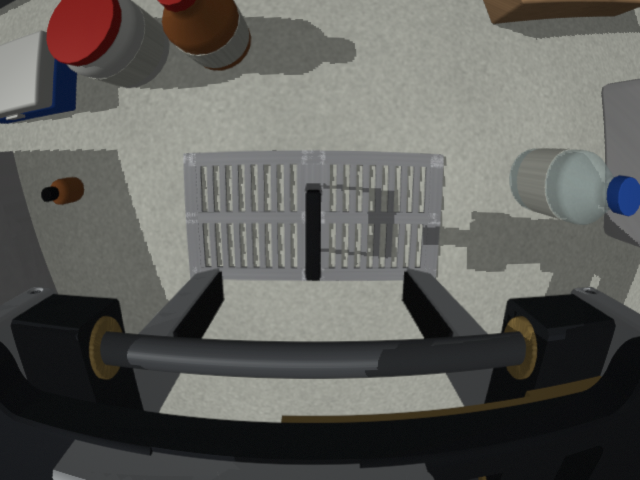

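The wrist view shows the shelf aligned with the fingers. The bar spans px (313,187) to (313,280) and the plate spans roughly x 187–441.

```bash
python3 - <<'E'
from h import *
import pickle;m=pickle.load(open("w1.pkl","rb"))
np.set_printoptions(precision=1,suppress=True)
im=cv2.imread("pics/w1.png").max(2)
for r in range(200,275,15):
    c=np.where(im[r,290:340]<35)[0]+290; print(r,c.min(),c.max(),end='; ')
p=[onz("wrist",q,101,m) for q in((313,187),(313.5,278))];print(p,np.mean(p,0))
q=np.array([onz("wrist",c,5,m) for c in((186,153),(443,153),(189,278),(439,279))]);print(q,q.mean(0))
E
```

```text
200 307 319; 215 307 319; 230 307 319; 245 306 319; 260 307 319; [array([ 594. , -286.9,  101. ]), array([ 521.6, -280.3,  101. ])] [ 557.8 -283.6  101. ]
[[ 636.6 -157.3    5. ]
 [ 611.1 -426.     5. ]
 [ 500.4 -138.8    5. ]
 [ 472.4 -417.4    5. ]] [ 555.1 -284.9    5. ]
```

Call:
{"api": "carry_out", "payload": {
  "slide": [
    [0.012, -0.006, -0.15],
    [0.012, -0.006, -0.3],
    [0.012, -0.006, -0.4],
    [0.012, -0.006, -0.48],
    [0.012, -0.006, -0.532],
    [0.012, -0.006, -0.532],
    [0.012, -0.006, -0.532]
  ],
  "dr": [
    [0, 0, 0],
    [0, 0, 0],
    [0, 0, 0],
    [0, 0, 0],
    [0, 0, 0],
    [0, 0, 0],
    [0, 0, 0]
  ],
  "gripper": [100, 100, 100, 100, 100, 100, 100]
}}

```text
clock: 2.07
eef_pos: [555.6, -284.8, 170.3]
eef_rot: [3.141, -0.0, -0.099]
wrist_force: [-0.3, -0.6, 0.3]
finger_gap: 94.0
finger_force: 0.0
```

Call:
{"api": "carry_out", "payload": {
  "slide": [
    [0, 0, 0],
    [0, 0, 0],
    [0, 0, 0],
    [0, 0, 0],
    [0, 0, 0],
    [0, 0, 0],
    [0, 0, 0],
    [0, 0, 0],
    [0, 0, 0],
    [0, 0, 0]
  ],
  "dr": [
    [0, 0, 0],
    [0, 0, 0],
    [0, 0, 0],
    [0, 0, 0],
    [0, 0, 0],
    [0, 0, 0],
    [0, 0, 0],
    [0, 0, 0],
    [0, 0, 0],
    [0, 0, 0]
  ],
  "gripper": [40, 30, 20, 10, 0, 0, 0, 0, 0, 0],
  "newtons": 40
}}

```text
clock: 2.9
eef_pos: [556.1, -283.9, 169.6]
eef_rot: [-3.142, 0.0, -0.097]
wrist_force: [-0.6, 0.1, 0.4]
finger_gap: 30.7
finger_force: 0.0
```

Call:
{"api": "carry_out", "payload": {
  "slide": [
    [0, 0, 0],
    [0, 0, 0],
    [0, 0, 0],
    [0, 0, 0],
    [0, 0, 0],
    [0, 0, 0]
  ],
  "dr": [
    [0, 0, 0],
    [0, 0, 0],
    [0, 0, 0],
    [0, 0, 0],
    [0, 0, 0],
    [0, 0, 0]
  ],
  "gripper": [0, 0, 0, 0, 0, 0]
}}

```text
clock: 3.4
eef_pos: [556.2, -283.8, 169.6]
eef_rot: [-3.141, 0.0, -0.097]
wrist_force: [0.1, 0.9, -0.6]
finger_gap: 11.9
finger_force: 40.0
```

Call:
{"api": "carry_out", "payload": {
  "slide": [
    [0, 0, 0.03],
    [0, 0, 0.1],
    [0, 0, 0.2],
    [0, 0, 0.35],
    [0, 0, 0.5],
    [0, 0, 0.65],
    [0, 0, 0.8],
    [0, 0, 0.92],
    [0, 0, 1],
    [0, 0, 1]
  ],
  "dr": [
    [0, 0, 0],
    [0, 0, 0],
    [0, 0, 0],
    [0, 0, 0],
    [0, 0, 0],
    [0, 0, 0],
    [0, 0, 0],
    [0, 0, 0],
    [0, 0, 0],
    [0, 0, 0]
  ],
  "gripper": [0, 0, 0, 0, 0, 0, 0, 0, 0, 0]
}}

```text
clock: 4.23
eef_pos: [556.0, -283.9, 424.7]
eef_rot: [3.139, -0.006, -0.097]
wrist_force: [0.1, 0.3, -3.5]
finger_gap: 11.6
finger_force: 40.0
```

Call:
{"api": "carry_out", "payload": {
  "slide": [
    [0, 0.06, 0.02],
    [0, 0.2, 0.02],
    [0, 0.35, 0.02],
    [0, 0.5, 0.02],
    [-0.016, 0.65, 0.02],
    [-0.016, 0.8, 0.02],
    [-0.016, 0.95, 0.02],
    [-0.016, 1, 0.02],
    [-0.016, 1, 0.02]
  ],
  "dr": [
    [0, 0, 0],
    [0, 0, 0],
    [0, 0, 0.01],
    [0, 0, 0.01],
    [0, 0, 0.02],
    [0, 0, 0.02],
    [0, 0, 0.02],
    [0, 0, 0.02],
    [0, 0, 0.02]
  ],
  "gripper": [0, 0, 0, 0, 0, 0, 0, 0, 0]
}}

```text
clock: 4.98
eef_pos: [551.7, -30.7, 423.2]
eef_rot: [-3.141, 0.002, 0.032]
wrist_force: [0.5, -0.5, -4.1]
finger_gap: 11.7
finger_force: 40.0
```

Call:
{"api": "carry_out", "payload": {
  "slide": [
    [0, 0.06, 0],
    [0, 0.2, 0],
    [0, 0.35, 0],
    [0, 0.5, 0],
    [-0.016, 0.65, 0],
    [-0.016, 0.8, 0],
    [-0.016, 0.95, 0],
    [-0.016, 1, 0],
    [-0.016, 1, 0],
    [-0.016, 1, 0]
  ],
  "dr": [
    [0, 0, 0],
    [0, 0, 0],
    [0, 0, 0.01],
    [0, 0, 0.01],
    [0, 0, 0.02],
    [0, 0, 0.0237],
    [0, 0, 0.0237],
    [0, 0, 0.0237],
    [0, 0, 0.0237],
    [0, 0, 0.0237]
  ],
  "gripper": [0, 0, 0, 0, 0, 0, 0, 0, 0, 0]
}}

```text
clock: 5.82
eef_pos: [548.3, 215.6, 423.3]
eef_rot: [3.141, 0.002, 0.178]
wrist_force: [-0.1, -0.4, -4.5]
finger_gap: 11.6
finger_force: 40.0
```

```bash
cat >p.py <<'E'
from h import *
import sys
from scipy.spatial.transform import Rotation as Ro
O=np.array([547.5,253,200.]);H=169.6;PSI=.178
def tcp(yT,zT,th,x=0):
    c,s=np.cos(th),np.sin(th)
    U=np.array([x,yT+137*c,zT+137*s]); P=U+H*np.array([0,-s,c])
    return Ro.from_euler('z',PSI).apply(P)+O, Ro.from_euler('z',PSI)*Ro.from_euler('x',th+np.pi)
def go(yT,zT,th,x=0):
    s=read_state();p,R=tcp(yT,zT,th,x);R0=Ro.from_euler('xyz',s['eef_rot'])
    print(yT,zT,th,'tcp',p.round(1),'slide',((p-s['eef_pos'])/250).round(4),'dr',((R*R0.inv()).as_rotvec()/(2*np.pi)).round(4))
def cur():
    s=read_state();R=Ro.from_euler('xyz',s['eef_rot']);S=Ro.from_euler('z',-PSI)*R*Ro.from_euler('x',-np.pi)
    P=Ro.from_euler('z',-PSI).apply(s['eef_pos']-O); U=P-S.apply([0,0,H])
    print('clock',s['clock'],'U',U.round(1),'rv',S.as_rotvec().round(4),'B',(U+S.apply([0,-137,0])).round(1),'A',(U+S.apply([0,137,0])).round(1),'F',Ro.from_euler('z',-PSI).apply(s['wrist_force']).round(1),'M',s['moment'].round(2),'gap',s['finger_gap'])
E
python3 - <<'E'
from p import *
cur();go(-110,40,.32);go(-110,-30,.32);go(-145,-35,.32)
E
```

```text
clock 5.8167 U [ -6.1 -37.1  53.7] rv [-0.0008  0.002  -0.0003] B [  -6.2 -174.1   53.9] A [-6.1 99.9 53.6] F [-0.2 -0.4 -4.5] M [-0.05  0.01 -0.02] gap 11.611945313056447
-110 40 0.32 tcp [553.4 220.2 444.1] slide [0.0203 0.0184 0.083 ] dr [0.0503 0.0087 0.    ]
-110 -30 0.32 tcp [553.4 220.2 374.1] slide [ 0.0203  0.0184 -0.197 ] dr [0.0503 0.0087 0.    ]
-145 -35 0.32 tcp [559.6 185.8 369.1] slide [ 0.0451 -0.1194 -0.217 ] dr [0.0503 0.0087 0.    ]
```

Call:
{"api": "carry_out", "payload": {
  "slide": [
    [0.02, 0.018, 0.083],
    [0.02, 0.018, 0.083],
    [0.02, 0.018, 0.083],
    [0.02, 0.018, 0.083],
    [0.02, 0.018, 0.083],
    [0.02, 0.018, 0.083]
  ],
  "dr": [
    [0, 0, 0],
    [0.013, 0.0022, 0],
    [0.026, 0.0045, 0],
    [0.039, 0.0067, 0],
    [0.0503, 0.0087, 0],
    [0.0503, 0.0087, 0]
  ],
  "gripper": [0, 0, 0, 0, 0, 0]
}}

```text
clock: 6.32
eef_pos: [553.8, 217.9, 444.7]
eef_rot: [-2.818, -0.001, 0.173]
wrist_force: [-0.2, -0.4, -4.5]
finger_gap: 11.6
finger_force: 40.0
```

```bash
python3 - <<'E'
from p import *
cur();go(-110,40,.32);go(-110,-30,.32)
import pickle
m=camera_model("wrist");i=camera("wrist");j=camera("top");k=camera("scene");pickle.dump(m,open("w2.pkl","wb"))
for n,a in(("w2",i),("t2",j),("s2",k)):cv2.imwrite(f"pics/{n}.png",a[:,:,::-1])
E
```

```text
clock 6.3167 U [ 0.4 18.2 83.9] rv [ 0.3234 -0.0018 -0.0046] B [  -0.2 -111.7   40.4] A [  1.  148.1 127.4] F [-0.3 -0.4 -4.5] M [-0.42 -0.11 -0.05] gap 11.563875652632897
-110 40 0.32 tcp [553.4 220.2 444.1] slide [-0.0015  0.0094 -0.0024] dr [-0.0006  0.0001  0.0008]
-110 -30 0.32 tcp [553.4 220.2 374.1] slide [-0.0015  0.0094 -0.2824] dr [-0.0006  0.0001  0.0008]
```

View pics/w2.png

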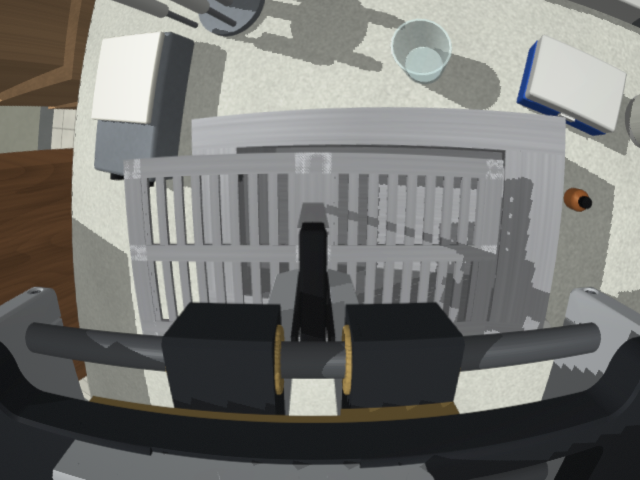

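The wrist view shows the shelf held over the mouth, with the mouth's far corners at about (237,148) and (505,152). I'll check those against the pose estimate.

```bash
python3 - <<'E'
from p import *
import pickle;m=pickle.load(open("w2.pkl","rb"))
for q in((237,148),(505,152),(193,119),(565,116)):
    X=onz("wrist",q,200,m);print(q,X.round(1),Ro.from_euler('z',-PSI).apply(X-O).round(1))
# plate B far corner
print(Ro.from_euler('z',-PSI).apply(onz("wrist",(505,161),200+40+5,m)-O), Ro.from_euler('z',-PSI).apply(onz("wrist",(124,160),200+127+5,m)-O))
t=cv2.imread("pics/t2.png")[180:330,90:290];cv2.imwrite("pics/t2c.png",cv2.convertScaleAbs(cv2.resize(t,None,fx=4,fy=4,interpolation=cv2.INTER_CUBIC),alpha=1.4))
E
```

```text
(237, 148) [599.  388.7 200. ] [ 74.7 124.4   0. ]
(505, 152) [642.8 144.3 200. ] [  74.5 -123.9    0. ]
(193, 119) [622.6 447.5 200. ] [108.4 178.2   0. ]
(565, 116) [687.7  96.4 200. ] [ 110.3 -179.     0. ]
[  66.64737678 -115.43137487   45.        ] [ 68.14357749 144.54306957 132.        ]
```

Call:
{"api": "carry_out", "payload": {
  "slide": [
    [0, 0.009, -0.07],
    [0, 0.009, -0.14],
    [0, 0.009, -0.2],
    [0, 0.009, -0.25],
    [0, 0.009, -0.28],
    [0, 0.009, -0.28],
    [0, 0.009, -0.28]
  ],
  "dr": [
    [0, 0, 0.0008],
    [0, 0, 0.0008],
    [0, 0, 0.0008],
    [0, 0, 0.0008],
    [0, 0, 0.0008],
    [0, 0, 0.0008],
    [0, 0, 0.0008]
  ],
  "gripper": [0, 0, 0, 0, 0, 0, 0]
}}

```text
clock: 7.05
eef_pos: [553.2, 222.9, 375.8]
eef_rot: [-2.822, -0.002, 0.182]
wrist_force: [-0.1, 0.1, -3.9]
finger_gap: 11.8
finger_force: 40.0
```

```bash
python3 - <<'E'
from p import *
cur();go(-143,-35,.32);go(-143,-46,.32)
E
```

```text
clock 7.05 U [ 0.4 22.7 14.8] rv [ 0.3199 -0.0014  0.0047] B [   1.  -107.3  -28.3] A [ -0.3 152.8  57.9] F [-0.1  0.1 -3.9] M [-0.43 -0.06 -0.01] gap 11.757442322993105
-143 -35 0.32 tcp [559.2 187.7 369.1] slide [ 0.0242 -0.1407 -0.0268] dr [-0.      0.0003 -0.0007]
-143 -46 0.32 tcp [559.2 187.7 358.1] slide [ 0.0242 -0.1407 -0.0708] dr [-0.      0.0003 -0.0007]
```

Call:
{"api": "carry_out", "payload": {
  "slide": [
    [0.004, -0.02, -0.027],
    [0.01, -0.05, -0.027],
    [0.014, -0.08, -0.027],
    [0.019, -0.11, -0.027],
    [0.024, -0.135, -0.027],
    [0.024, -0.14, -0.027],
    [0.024, -0.14, -0.027]
  ],
  "dr": [
    [0, 0, -0.0004],
    [0, 0, -0.0004],
    [0, 0, -0.0004],
    [0, 0, -0.0004],
    [0, 0, -0.0004],
    [0, 0, -0.0004],
    [0, 0, -0.0004]
  ],
  "gripper": [0, 0, 0, 0, 0, 0, 0]
}}

```text
clock: 7.63
eef_pos: [559.3, 187.3, 368.8]
eef_rot: [-2.821, -0.002, 0.179]
wrist_force: [0.4, 0.7, -5.2]
finger_gap: 11.6
finger_force: 40.0
```

```bash
python3 - <<'E'
from p import *
cur();go(-143,-46,.32)
E
```

```text
clock 7.6333 U [  0.3 -13.3   7.9] rv [ 0.3207 -0.0021  0.001 ] B [   0.5 -143.3  -35.3] A [1.000e-01 1.167e+02 5.110e+01] F [ 0.5  0.7 -5.2] M [-0.46 -0.07 -0.04] gap 11.613803408382374
-143 -46 0.32 tcp [559.2 187.7 358.1] slide [-0.0003  0.0019 -0.043 ] dr [-0.0002  0.0003 -0.0001]
```

Call:
{"api": "carry_out", "payload": {
  "slide": [
    [0, 0, -0.01],
    [0, 0, -0.02],
    [0, 0, -0.03],
    [0, 0, -0.035],
    [0, 0, -0.035]
  ],
  "dr": [
    [0, 0, 0],
    [0, 0, 0],
    [0, 0, 0],
    [0, 0, 0],
    [0, 0, 0]
  ],
  "gripper": [0, 0, 0, 0, 0]
}}

```text
clock: 8.05
eef_pos: [559.0, 188.1, 359.4]
eef_rot: [-2.821, -0.001, 0.18]
wrist_force: [0.5, -0.3, -4.3]
finger_gap: 11.5
finger_force: 40.0
```

Call:
{"api": "carry_out", "payload": {
  "slide": [
    [0, 0, -0.004],
    [0, 0, -0.008],
    [0, 0, -0.008],
    [0, 0, -0.008]
  ],
  "dr": [
    [0, 0, 0],
    [0, 0, 0],
    [0, 0, 0],
    [0, 0, 0]
  ],
  "gripper": [0, 0, 0, 0]
}}

```text
clock: 8.38
eef_pos: [559.1, 187.9, 357.9]
eef_rot: [-2.821, -0.002, 0.18]
wrist_force: [0.0, -0.1, -4.8]
finger_gap: 11.5
finger_force: 40.0
```

Call:
{"api": "carry_out", "payload": {
  "slide": [
    [0, 0, -0.004],
    [0, 0, -0.008],
    [0, 0, -0.01],
    [0, 0, -0.01]
  ],
  "dr": [
    [0, 0, 0],
    [0, 0, 0],
    [0, 0, 0],
    [0, 0, 0]
  ],
  "gripper": [0, 0, 0, 0]
}}

```text
clock: 8.72
eef_pos: [559.1, 187.9, 355.2]
eef_rot: [-2.821, -0.002, 0.18]
wrist_force: [0.5, 0.5, -4.7]
finger_gap: 11.7
finger_force: 40.0
```

Call:
{"api": "carry_out", "payload": {
  "slide": [
    [0, 0, -0.004],
    [0, 0, -0.008],
    [0, 0, -0.01],
    [0, 0, -0.01]
  ],
  "dr": [
    [0, 0, 0],
    [0, 0, 0],
    [0, 0, 0],
    [0, 0, 0]
  ],
  "gripper": [0, 0, 0, 0]
}}

```text
clock: 9.05
eef_pos: [559.1, 187.9, 352.7]
eef_rot: [-2.821, -0.002, 0.18]
wrist_force: [0.7, 0.1, -3.7]
finger_gap: 11.7
finger_force: 40.0
```

Call:
{"api": "carry_out", "payload": {
  "slide": [
    [0, 0, -0.004],
    [0, 0, -0.008],
    [0, 0, -0.01],
    [0, 0, -0.01]
  ],
  "dr": [
    [0, 0, 0],
    [0, 0, 0],
    [0, 0, 0],
    [0, 0, 0]
  ],
  "gripper": [0, 0, 0, 0]
}}

```text
clock: 9.38
eef_pos: [559.1, 187.9, 350.2]
eef_rot: [-2.821, -0.002, 0.18]
wrist_force: [0.2, -0.1, -3.6]
finger_gap: 11.5
finger_force: 40.0
```

Call:
{"api": "carry_out", "payload": {
  "slide": [
    [0, 0, -0.004],
    [0, 0, -0.008],
    [0, 0, -0.01],
    [0, 0, -0.01]
  ],
  "dr": [
    [0, 0, 0],
    [0, 0, 0],
    [0, 0, 0],
    [0, 0, 0]
  ],
  "gripper": [0, 0, 0, 0]
}}

```text
clock: 9.72
eef_pos: [559.2, 188.3, 348.8]
eef_rot: [-2.82, -0.004, 0.18]
wrist_force: [-1.6, 3.8, 5.3]
finger_gap: 11.8
finger_force: 40.0
```

```bash
python3 - <<'E'
from p import *
cur()
E
```

```text
clock 9.7167 U [  0.5 -12.2 -12.1] rv [ 0.3215 -0.0033  0.0025] B [   0.9 -142.1  -55.4] A [1.000e-01 1.178e+02 3.120e+01] F [-0.9  4.   5.3] M [0.3  0.24 0.07] gap 11.792627332140329
```

Call:
{"api": "carry_out", "payload": {
  "slide": [
    [0, 0, 0.007],
    [0, 0, 0.007],
    [0.0014, -0.008, 0.007],
    [0.0028, -0.016, 0.007],
    [0.0028, -0.016, 0.007],
    [0.0028, -0.016, 0.007]
  ],
  "dr": [
    [0, 0, 0],
    [0, 0, 0],
    [0, 0, 0],
    [0, 0, 0],
    [0, 0, 0],
    [0, 0, 0]
  ],
  "gripper": [0, 0, 0, 0, 0, 0]
}}

```text
clock: 10.22
eef_pos: [559.9, 183.6, 349.4]
eef_rot: [-2.821, -0.001, 0.179]
wrist_force: [0.3, 0.7, -2.1]
finger_gap: 11.6
finger_force: 40.0
```

```bash
python3 - <<'E'
from p import *
cur()
E
```

```text
clock 10.2167 U [  0.1 -17.1 -11.6] rv [ 0.3204 -0.0012  0.0015] B [   0.3 -147.1  -54.7] A [ -0.2 112.9  31.5] F [ 0.4  0.6 -2.1] M [-0.59 -0.03  0.01] gap 11.5923903937372
```

Call:
{"api": "carry_out", "payload": {
  "slide": [
    [0, 0, 0.004],
    [0.0007, -0.004, 0.004],
    [0.0014, -0.008, 0.004],
    [0.0014, -0.008, 0.004],
    [0.0014, -0.008, 0.004]
  ],
  "dr": [
    [0, 0, 0],
    [0, 0, 0],
    [0, 0, 0],
    [0, 0, 0],
    [0, 0, 0]
  ],
  "gripper": [0, 0, 0, 0, 0]
}}

```text
clock: 10.63
eef_pos: [560.1, 182.2, 350.7]
eef_rot: [-2.82, -0.002, 0.18]
wrist_force: [-1.6, 4.4, -3.0]
finger_gap: 11.7
finger_force: 40.0
```

```bash
python3 - <<'E'
from p import *
cur()
E
```

```text
clock 10.6333 U [  0.1 -18.3 -10.2] rv [ 0.3215 -0.0016  0.0021] B [   0.4 -148.3  -53.5] A [ -0.2 111.7  33.1] F [-0.8  4.6 -3. ] M [0.78 0.14 0.01] gap 11.747164748070665
```

```bash
python3 - <<'E'
from p import *
for th in (.32,.29,.26,.23,.20,.17,.14,.11,.08): go(-148.7+5*np.sin(th),-53,th,0)
E
```

```text
-147.1271671969194 -53 0.32 tcp [560.  183.7 351.1] slide [-0.0005  0.0059  0.0015] dr [-0.0003  0.0003 -0.0003]
-147.2702388744758 -53 0.29 tcp [558.9 189.5 348.7] slide [-0.0047  0.0293 -0.008 ] dr [-0.005  -0.0006 -0.0003]
-147.41459724053922 -53 0.26 tcp [557.9 195.3 346.1] slide [-0.0089  0.0524 -0.0183] dr [-0.0097 -0.0014 -0.0003]
-147.56011238232404 -53 0.23 tcp [556.9 201.  343.4] slide [-0.013   0.0752 -0.0294] dr [-0.0144 -0.0023 -0.0003]
-147.7066533460247 -53 0.2 tcp [555.8 206.6 340.4] slide [-0.017   0.0977 -0.0411] dr [-0.0191 -0.0031 -0.0003]
-147.85408825466502 -53 0.17 tcp [554.9 212.1 337.3] slide [-0.021   0.1198 -0.0535] dr [-0.0238 -0.004  -0.0003]
-148.0022844267788 -53 0.14 tcp [553.9 217.6 334.1] slide [-0.0249  0.1415 -0.0666] dr [-0.0285 -0.0048 -0.0003]
-148.15110849581413 -53 0.11 tcp [552.9 222.9 330.6] slide [-0.0287  0.1628 -0.0804] dr [-0.0332 -0.0057 -0.0003]
-148.3004265301541 -53 0.08 tcp [552.  228.1 327. ] slide [-0.0325  0.1836 -0.0948] dr [-0.0379 -0.0065 -0.0003]
```

Call:
{"api": "carry_out", "payload": {
  "slide": [
    [-0.0005, 0.0059, 0.0015],
    [-0.0026, 0.0176, -0.0032],
    [-0.0047, 0.0293, -0.008],
    [-0.0068, 0.0408, -0.0131],
    [-0.0089, 0.0524, -0.0183],
    [-0.0109, 0.0638, -0.0238],
    [-0.013, 0.0752, -0.0294],
    [-0.013, 0.0752, -0.0294]
  ],
  "dr": [
    [-0.0003, 0.0003, -0.0003],
    [-0.0026, -0.0002, -0.0003],
    [-0.005, -0.0006, -0.0003],
    [-0.0073, -0.001, -0.0003],
    [-0.0097, -0.0014, -0.0003],
    [-0.012, -0.0019, -0.0003],
    [-0.0144, -0.0023, -0.0003],
    [-0.0144, -0.0023, -0.0003]
  ],
  "gripper": [0, 0, 0, 0, 0, 0, 0, 0]
}}

```text
clock: 11.3
eef_pos: [556.7, 201.3, 343.0]
eef_rot: [-2.914, 0.0, 0.179]
wrist_force: [-0.6, 0.7, -4.1]
finger_gap: 11.8
finger_force: 40.0
```

```bash
python3 - <<'E'
from p import *
cur()
for th in (.23,.20,.17,.14,.11,.08): go(-148.9+5*np.sin(th),-53,th,0)
cv2.imwrite("pics/w3.png",camera("wrist")[:,:,::-1])
E
```

```text
clock 11.3 U [ -0.1 -14.2 -22.3] rv [0.2275 0.0003 0.0005] B [-1.000e-01 -1.477e+02 -5.320e+01] A [ -0.2 119.2   8.6] F [-0.5  0.8 -4.1] M [-0.31  0.   -0.  ] gap 11.754626873082726
-147.76011238232405 -53 0.23 tcp [556.9 200.8 343.4] slide [ 0.0007 -0.0021  0.0016] dr [ 0.0004  0.     -0.0001]
-147.9066533460247 -53 0.2 tcp [555.9 206.4 340.4] slide [-0.0034  0.0203 -0.0102] dr [-0.0043 -0.0008 -0.0001]
-148.05408825466503 -53 0.17 tcp [554.9 211.9 337.3] slide [-0.0073  0.0424 -0.0226] dr [-0.009  -0.0017 -0.0001]
-148.20228442677882 -53 0.14 tcp [553.9 217.4 334.1] slide [-0.0112  0.0641 -0.0357] dr [-0.0137 -0.0025 -0.0001]
-148.35110849581415 -53 0.11 tcp [553.  222.7 330.6] slide [-0.0151  0.0854 -0.0494] dr [-0.0184 -0.0034 -0.0001]
-148.50042653015413 -53 0.08 tcp [552.  227.9 327. ] slide [-0.0188  0.1063 -0.0639] dr [-0.0231 -0.0042 -0.0001]
```

View pics/w3.png

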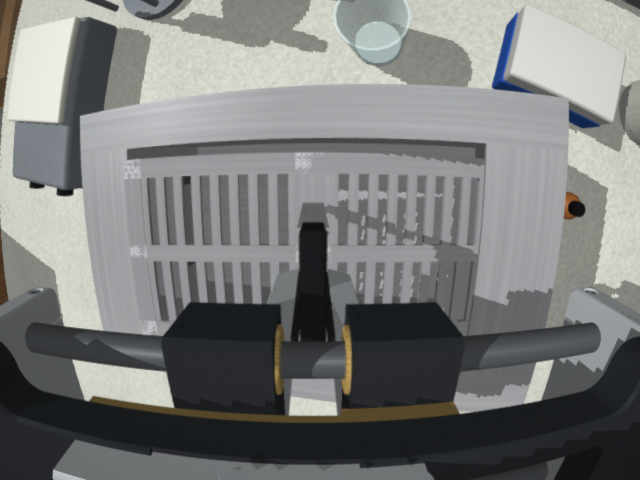

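The B end has disappeared under the deck on the right (x≈485). The raised A end, at about (123,160), lines up with the mouth's edge, so I'll keep lowering.

Call:
{"api": "carry_out", "payload": {
  "slide": [
    [-0.0014, 0.009, -0.0043],
    [-0.0034, 0.0203, -0.0102],
    [-0.0054, 0.0313, -0.0164],
    [-0.0073, 0.0424, -0.0226],
    [-0.0093, 0.0533, -0.0291],
    [-0.0112, 0.0641, -0.0357],
    [-0.0112, 0.0641, -0.0357]
  ],
  "dr": [
    [-0.002, -0.0004, -0.0001],
    [-0.0043, -0.0008, -0.0001],
    [-0.0066, -0.0012, -0.0001],
    [-0.009, -0.0017, -0.0001],
    [-0.0113, -0.0021, -0.0001],
    [-0.0137, -0.0025, -0.0001],
    [-0.0137, -0.0025, -0.0001]
  ],
  "gripper": [0, 0, 0, 0, 0, 0, 0]
}}

```text
clock: 11.93
eef_pos: [553.9, 217.3, 333.9]
eef_rot: [-3.002, 0.0, 0.178]
wrist_force: [-0.9, 0.6, -5.0]
finger_gap: 11.5
finger_force: 40.0
```

```bash
python3 - <<'E'
from p import *
cur()
for th in (.14,.11,.08,.05): go(-148.9+5*np.sin(th),-53,th,0)
for th in (.08,.06,.04,.02,0): go(-143,-53,th,0)
E
```

```text
clock 11.9333 U [  0.  -12.6 -34. ] rv [ 1.4e-01  0.0e+00 -1.0e-04] B [   0.  -148.2  -53.1] A [  0.  123.1 -14.9] F [-0.7  0.8 -5. ] M [-0.2  -0.04 -0.03] gap 11.476992304794733
-148.20228442677882 -53 0.14 tcp [553.9 217.4 334.1] slide [-0.0001  0.0002  0.0004] dr [-0. -0.  0.]
-148.35110849581415 -53 0.11 tcp [553.  222.7 330.6] slide [-0.004   0.0215 -0.0133] dr [-0.0047 -0.0009  0.    ]
-148.50042653015413 -53 0.08 tcp [552.  227.9 327. ] slide [-0.0077  0.0423 -0.0278] dr [-0.0094 -0.0017  0.    ]
-148.65010415364662 -53 0.05 tcp [551.1 233.  323.2] slide [-0.0114  0.0628 -0.0428] dr [-0.0141 -0.0025  0.    ]
-143 -53 0.08 tcp [551.  233.3 327. ] slide [-0.0116  0.064  -0.0278] dr [-0.0094 -0.0017  0.    ]
-143 -53 0.06 tcp [550.4 236.8 324.5] slide [-0.0142  0.0781 -0.0377] dr [-0.0125 -0.0023  0.    ]
-143 -53 0.04 tcp [549.8 240.3 321.9] slide [-0.0167  0.092  -0.048 ] dr [-0.0157 -0.0028  0.    ]
-143 -53 0.02 tcp [549.2 243.7 319.3] slide [-0.0191  0.1056 -0.0586] dr [-0.0188 -0.0034  0.    ]
-143 -53 0 tcp [548.6 247.1 316.6] slide [-0.0215  0.1191 -0.0694] dr [-0.0219 -0.004   0.    ]
```

Call:
{"api": "carry_out", "payload": {
  "slide": [
    [-0.002, 0.0108, -0.0065],
    [-0.004, 0.0215, -0.0133],
    [-0.0058, 0.032, -0.0205],
    [-0.0077, 0.0423, -0.0278],
    [-0.0105, 0.059, -0.033],
    [-0.0142, 0.0781, -0.0377],
    [-0.0167, 0.092, -0.048],
    [-0.0191, 0.1056, -0.0586],
    [-0.0191, 0.1056, -0.0586]
  ],
  "dr": [
    [-0.0023, -0.0004, 0],
    [-0.0047, -0.0009, 0],
    [-0.007, -0.0013, 0],
    [-0.0094, -0.0017, 0],
    [-0.011, -0.002, 0],
    [-0.0125, -0.0023, 0],
    [-0.0157, -0.0028, 0],
    [-0.0188, -0.0034, 0],
    [-0.0188, -0.0034, 0]
  ],
  "gripper": [0, 0, 0, 0, 0, 0, 0, 0, 0]
}}

```text
clock: 12.68
eef_pos: [549.0, 244.0, 319.0]
eef_rot: [-3.122, 0.0, 0.178]
wrist_force: [-0.7, 0.1, -4.8]
finger_gap: 11.9
finger_force: 40.0
```

```bash
python3 - <<'E'
from p import *
cur()
for z in (-52,-53,-54,-55): go(-137,z,0,0)
E
```

```text
clock 12.6833 U [ -0.1  -5.8 -50.6] rv [0.0196 0.0003 0.0002] B [-1.000e-01 -1.428e+02 -5.330e+01] A [ -0.2 131.1 -47.9] F [-0.6  0.2 -4.8] M [-0.   -0.01  0.02] gap 11.879458451294372
-137 -52 0 tcp [547.5 253.  317.6] slide [-0.0062  0.0362 -0.0055] dr [-0.0031 -0.0006 -0.    ]
-137 -53 0 tcp [547.5 253.  316.6] slide [-0.0062  0.0362 -0.0095] dr [-0.0031 -0.0006 -0.    ]
-137 -54 0 tcp [547.5 253.  315.6] slide [-0.0062  0.0362 -0.0135] dr [-0.0031 -0.0006 -0.    ]
-137 -55 0 tcp [547.5 253.  314.6] slide [-0.0062  0.0362 -0.0175] dr [-0.0031 -0.0006 -0.    ]
```

Call:
{"api": "carry_out", "payload": {
  "slide": [
    [-0.003, 0.018, -0.0055],
    [-0.0062, 0.0362, -0.0055],
    [-0.0062, 0.0362, -0.0095],
    [-0.0062, 0.0362, -0.0135],
    [-0.0062, 0.0362, -0.0135]
  ],
  "dr": [
    [-0.0031, -0.0006, 0],
    [-0.0031, -0.0006, 0],
    [-0.0031, -0.0006, 0],
    [-0.0031, -0.0006, 0],
    [-0.0031, -0.0006, 0]
  ],
  "gripper": [0, 0, 0, 0, 0]
}}

```text
clock: 13.1
eef_pos: [547.8, 252.1, 316.1]
eef_rot: [-3.14, -0.001, 0.177]
wrist_force: [0.1, 0.2, -4.8]
finger_gap: 11.8
finger_force: 40.0
```

```bash
python3 - <<'E'
from p import *
cur()
E
```

```text
clock 13.1 U [  0.2  -0.6 -53.5] rv [ 0.0018 -0.0006 -0.0009] B [ 1.000e-01 -1.376e+02 -5.370e+01] A [  0.4 136.4 -53.2] F [ 0.1  0.2 -4.8] M [-0.   -0.01  0.02] gap 11.792427698788421
```

Call:
{"api": "carry_out", "payload": {
  "slide": [
    [0, 0, -0.003],
    [0, 0, -0.006],
    [0, 0, -0.006],
    [0, 0, -0.006]
  ],
  "dr": [
    [-0.0003, 0, 0],
    [-0.0003, 0, 0],
    [-0.0003, 0, 0],
    [-0.0003, 0, 0]
  ],
  "gripper": [0, 0, 0, 0]
}}

```text
clock: 13.43
eef_pos: [547.9, 252.0, 315.4]
eef_rot: [3.141, -0.001, 0.177]
wrist_force: [-1.4, -1.2, 1.8]
finger_gap: 11.6
finger_force: 40.0
```

```bash
python3 - <<'E'
from p import *
cur()
E
```

```text
clock 13.4333 U [  0.4  -1.1 -54.2] rv [-0.0002 -0.0012 -0.001 ] B [   0.3 -138.1  -54.2] A [  0.6 135.9 -54.3] F [-1.6 -0.9  1.8] M [-0.43  0.27  0.02] gap 11.59482699355324
```

Call:
{"api": "carry_out", "payload": {
  "slide": [
    [0, 0, -0.002],
    [0, 0.003, -0.002],
    [0, 0.003, -0.002],
    [0, 0.003, -0.002]
  ],
  "dr": [
    [0, 0, 0],
    [0, 0, 0],
    [0, 0, 0],
    [0, 0, 0]
  ],
  "gripper": [0, 0, 0, 0]
}}

```text
clock: 13.77
eef_pos: [548.0, 252.6, 315.4]
eef_rot: [3.141, -0.002, 0.177]
wrist_force: [-1.7, -4.1, 7.0]
finger_gap: 11.5
finger_force: 40.0
```

```bash
python3 - <<'E'
from p import *
cur()
E
```

```text
clock 13.7667 U [  0.8  -0.5 -54.2] rv [-0.0003 -0.0021 -0.0011] B [   0.6 -137.5  -54.2] A [  0.9 136.5 -54.3] F [-2.4 -3.8  7. ] M [-0.63  0.4   0.01] gap 11.47604111029663
```

Call:
{"api": "carry_out", "payload": {
  "slide": [
    [0, 0, 0.002],
    [0, 0, 0.002],
    [0, 0, 0.002],
    [0, 0, 0.002],
    [0, 0, 0.002],
    [0, 0, 0.002],
    [0, 0, 0.002],
    [0, 0, 0.002]
  ],
  "dr": [
    [0, 0, 0],
    [0, 0, 0],
    [0, 0, 0],
    [0, 0, 0],
    [0, 0, 0],
    [0, 0, 0],
    [0, 0, 0],
    [0, 0, 0]
  ],
  "gripper": [0, 0, 20, 40, 40, 40, 40, 40]
}}

```text
clock: 14.43
eef_pos: [547.8, 253.0, 314.7]
eef_rot: [3.142, -0.0, 0.177]
wrist_force: [0.1, 0.4, -0.4]
finger_gap: 37.7
finger_force: 0.0
```

Call:
{"api": "carry_out", "payload": {
  "slide": [
    [0, 0, 0.02],
    [0, 0, 0.08],
    [0, 0, 0.2],
    [0, 0, 0.35],
    [0, 0, 0.5],
    [0, 0, 0.6],
    [0, 0, 0.6],
    [0, 0, 0.6]
  ],
  "dr": [
    [0, 0, 0],
    [0, 0, 0],
    [0, 0, 0],
    [0, 0, 0],
    [0, 0, 0],
    [0, 0, 0],
    [0, 0, 0],
    [0, 0, 0]
  ],
  "gripper": [40, 40, 40, 40, 40, 40, 40, 40]
}}

```text
clock: 15.1
eef_pos: [547.8, 252.9, 466.1]
eef_rot: [-3.141, -0.003, 0.177]
wrist_force: [-0.2, 0.3, -0.3]
finger_gap: 37.4
finger_force: 0.0
```

```bash
python3 - <<'E'
from p import *
cur()
import pickle;pickle.dump(camera_model("wrist"),open("w4.pkl","wb"))
cv2.imwrite("pics/w4.png",camera("wrist")[:,:,::-1])
E
```

```text
clock 15.1 U [ 0.7 -0.1 96.5] rv [ 0.0004 -0.0029 -0.0008] B [   0.6 -137.1   96.4] A [  0.8 136.9  96.5] F [-0.1  0.3 -0.3] M [-0.02  0.03  0.03] gap 37.41286403765392
```

View pics/w4.png

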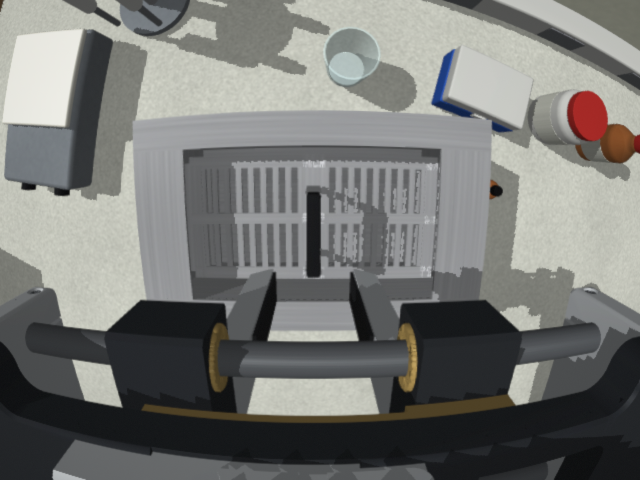

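The shelf lies flat in the tank, with its bar at x≈313 and the mouth spanning x 184–441. One check of the bar's bath y, then hand in.

```bash
python3 - <<'E'
from p import *
import pickle;m=pickle.load(open("w4.pkl","rb"))
f=lambda q,z:Ro.from_euler('z',-PSI).apply(onz("wrist",q,z,m)-O).round(1)
y=[f((313.5,195),246.5)[1],f((313.5,272),246.5)[1],f((184,150),200),f((440.5,150),200)];print(y)
if abs((y[0]+y[1])/2)<4: print(sign_off())
E
```

```text
[np.float64(-0.8), np.float64(-0.9), array([ 74.8, 124. ,   0. ]), array([  74.8, -123.6,    0. ])]
the job is handed in; nothing more can be done
None
```

The shelf is lying flat on both ledges, about 1 mm off midway by the last wrist-camera check, with the gripper open and clear above it; the job is handed in, but no verdict came back.

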